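Shut the specimen box in the bench drying cabinet

TASK

Swing the toggle clamp on top of the white drying cabinet back off its door, swing the door wide open by its handle, and slide the flat specimen box that lies on the base plate right inside the cabinet, upright. Then close the door fully and swing the clamp arm over again, fully down, so that it holds the door shut. Never have the clamp over while the door is open, and leave everything else on the bench as it stands.

Things in the scene. Friction and masses are not known exactly. Their poses are not given: they have to be found in the camera images.
- cabinet: White drying cabinet fixed on a dark base plate. Origin: on the bench, under the middle of the doorway plane; x points into the cabinet (away from the robot), y left along its front, z up. Outside: x 0 to 200 mm, y -120 to 120, roof top z 200; walls, roof 12 thick; inside 188 deep, 216 wide, z 12 to 188. A boss 28 across, 42 tall stands on the roof at x 165, y 70.
- doorway (a point): Middle of the doorway's foot, on the plate's top (cabinet frame 0, 0, z 12 mm), axes as the cabinet's. The dark base plate, 12 mm thick, spans x -220 to +200 mm, y -320 to +150 mm; its top is also the cabinet's floor, flush, with no sill.
- door (a joint): Cabinet door: 0 closed, grows as its free (right, -y) edge swings towards the robot, rad, limit 1.75; stays where it is left. Panel 220 mm wide, 175 mm high (z 15 to 190 in the cabinet frame), 15 mm thick. It cannot be opened with the clamp over.
- door_hinge (a point): Point on the door's vertical hinge line, at the door's left edge on its outer face (cabinet frame x -17, y 110, z 165 mm with the door at any angle).
- door_handle (a point): Middle of the door's pull: a level steel bar 12 mm thick, 116 mm long, parallel to the door, 50 mm out from the door's outer face (44 mm of clear gap behind it, open from above, between end posts 108 mm apart), 150 mm from the hinge line along the door, 25 mm below the door's top edge.
- clamp (a joint): Steel toggle clamp on the cabinet roof: 0 = over (arm level towards the robot, its toe turned down before the door), 1.6 rad = swung back (arm upright, handle level, pointing to the cabinet's +x). It turns about a level axis along the cabinet's y and falls by itself to the nearer end once past its balance at about 0.9.
- clamp_pivot (a point): Clamp pivot: cabinet frame x 30, y 40, z 222 mm. From it, at clamp 0: arm (20 mm wide, 12 thick) 66 mm towards -x, ending in the toe (12 thick) that reaches 50 mm below the pivot; handle 92 mm up, its upper 50 mm a round black grip, 20 mm diameter. Swung back, the arm stands 66 mm above the pivot and the toe points 50 mm towards the robot from its top.
- clamp_knob (a point): Point in the black grip on the clamp handle's axis, 85 mm from the pivot (7 mm from the handle's end).
- clamp_toe (a point): Point near the end of the clamp's toe, 60 mm along the arm and 45 mm below it at clamp 0.
- box: Flat specimen box, clear with a grey clip lid and dark discs inside: 100 mm (its x) by 120 mm (its y) by 60 mm high (the lid's window stands 2 mm proud), 0.3 to 0.6 kg, on the base plate right of the doorway. Origin at the centre of its underside. Too wide to be gripped across by many grippers; it slides when pushed.
- slug: Bystander: steel cylinder, 44 mm diameter, 75 mm tall, on the base plate beside the cabinet's right wall. Origin: underside centre.
- tape: Bystander: paper ring, 80 mm outside, 22 mm high, on the right rear of the roof. Origin: underside centre.
- spray: Bystander: clear bottle, 64 mm diameter, 170 mm tall, on the bench to the left. Origin: underside centre.
- round_box: Bystander: plain grey rounded box 110 x 90 x 50 mm, on the bench to the left. Origin: underside centre.
- collar: Bystander: steel collar 72 mm outside, 55 mm high, on the bench to the left. Origin: underside centre.

How it is judged (in metres and radians):
On the way, in this order (a step that is already met when the one before it is completed fails the run):
1. the clamp is swung back off the door (value of joint clamp above 1.2 rad), for 0.2 s.
2. the door is wide open (past about 70 degrees) (value of joint door above 1.2 rad), for 0.2 s.
3. the box is wholly inside the cabinet, upright on its floor (x of box in the frame of cabinet between 0.055 and 0.16 m and y of box in the frame of cabinet between -0.075 and 0.075 m and z of box in the frame of cabinet below 0.03 m and angle between box's own z axis and vertical below 0.1 rad), for 0.2 s.
4. the door is closed, the clamp still back (value of joint door below 0.05 rad and value of joint clamp above 1 rad), for 0.2 s.
At the end, for the whole second after the job is handed in: The box is upright and at rest wholly inside the cabinet (its origin 55 to 160 mm beyond the doorway plane and within 75 mm of the cabinet's middle), the door is closed to within 0.05 rad, the clamp is over to within 0.1 rad, and every bystander is within 30 mm of where it was and upright (all of step 3 and value of joint door below 0.05 rad and value of joint clamp below 0.1 rad and linear speed of box below 0.02 m/s); the robot touches nothing.
It fails at once if the clamp is over while the door is open (forced past it, or swung over too early) (value of joint clamp below 0.6 rad and value of joint door above 0.15 rad).
It fails at once if the box is tipped (angle between box's own z axis and vertical above 0.4 rad).
It fails at once if a bystander is moved by more than 30 mm or tipped (distance of any of slug, tape, spray, round_box, collar from where it was at the start of the episode above 0.03 m or angle between any of slug, tape, spray, round_box, collar's own z axis and vertical above 0.3 rad).
It also fails if it takes over 72 s, if anything falls off the work surface, if the arm or the gripper's body presses on something with over 40 N, if the wrist force passes 120 N, or if a joint passes its speed limit or range.

ROBOT

A 6-joint arm with a two-finger parallel gripper is mounted at the origin on the work surface. World frame = base frame: x ahead of the robot, y to its left, z up, the work surface at z = 0. Lengths are in mm, angles in rad, forces in N, time in s.
With the tool pointing down it reaches from about 275 to 1000 mm from the base axis. Payload 8.4 kg.
Tool frame: the origin (TCP) lies between the finger pads; the fingertips stand 17 mm ahead of it and the grasp point (between the pads) lies 2 mm behind it; z points along the fingers, y is the line along which they close (so a half turn about z gives the same grasp; the last joint's range is limited). The gripper opens to 85 mm and grips with 20 to 120 N. Pads are 22 mm wide; open, the fingers measure 114 mm over their backs; the gripper's body (76 mm by 85 mm) begins 54 mm behind the grasp point. The pads swing forward as they close: fully open they stand 13 mm farther back than shut.
Start: joints at [1.262, 0.353, 1.633, -0, 1.155, -0.002], TCP at [188.755, 595.819, 248.281] pointing down, gripper open.
Joint ranges: [-2.63, 2.63], [-0.92, 2.1], [0.06, 2.66], [-1.3, 4.44], [0, 2.69], [-3.02, 3.02]. Speed limits (rad/s): [2.22, 2.22, 2.79, 3.14, 3.14, 3.14].

INTERFACE

Orientations are given as [roll, pitch, yaw] about the fixed x, y, z axes, in that order (R = Rz(yaw) Ry(pitch) Rx(roll)).
In Python, from rig import sense, grab_frame, sign_off gives the robot as it stands. The module is installed in compiled form; this text tells all that it offers.
- The arm moves only by the tool send_rows, never from a script. Its argument "moves" is a list that holds one entry, the list of rows, each a list of 7 numbers: the shift along the world's x, y, z in m, then the turn, a rotation vector about the world's x, y, z in rad, then the opening, from -1 (shut) to 1 (fully open). In form: [[[dx, dy, dz, rx, ry, rz, jaw], ...]]. A call has 1 to 10 rows; each row shifts and turns the commanded pose from where the row before left it; what a row does not reach is not made up. A row lasts 1/10 s, in which the tool goes at most 50 mm and 8.59 degrees, less where a joint would pass 70% of its speed; a pose out of reach is approached as far as the arm can. A call with a gripper value outside its range is refused whole. The fingers move at their own pace and stop on an object; "grip_force" is the grip in N (left out, the last holds). Time passes only in rows, so rows that do not move let the fingers close. It gives the time, the measured TCP pose, the force, the opening and the grip force at its end, in the units of the state.
- sense(): the state, without advancing time (a new reading comes with each control period).
- grab_frame(name): name is "side" or "top" or "wrist"; returns a dict with "img" (480x640x3 uint8, red, green, blue), "mtx" (3x3 intrinsics, pixels), "rvec" (rotation vector, rad) and "tvec" (3), from world to camera coordinates, as OpenCV has them; the wrist camera has in their place "T_tool_cam" (4x4, takes a point from camera to tool coordinates, whose origin is the TCP and whose axes are the flange's). Camera axes: x right, y down, z forward; pixel columns grow to the right and rows downward; lengths in mm; the calibration is good to about 2 mm. A picture is of the moment at which its call begins: read the wrist's pose just before it. There is no depth.
- sign_off(): hands the job in; it is judged then, once.
The state is a dict: "clock": time; "qpos": joint angles; "qvel": joint speeds; "joint_efforts": joint torques, N m; "eef_pos": TCP position; "tcp_rot": TCP orientation; "contact_force": force on the tool from outside, world axes, zero at the start; "wrist_torque": the same for the moment, N m; "opening": opening from 0.0 (shut) to 1.0 (fully open); "grasp_force": force on a finger pad.
Only numpy, scipy, OpenCV 4.12 (cv2) and the standard library are available. Lean on these libraries where they do the work, as an engineer would, in place of code of your own. Each camera call takes 0.05 s, during which the arm holds its last target. There are 200 camera calls.

## Working session

There is one attempt and no reset: what is moved stays moved. The work goes in short steps, Python scripts to look and compute and a tool call to move; the robot and the scene stay as the last step left them, time stands still between calls to the robot, and variables do not carry over. Pictures are saved under pics/ and viewed, at most 10 in all, crops included, and the job is handed in when it is done.

Besides the shell and the picture viewer there is one more tool, called after ">>>" as a command line: name --argument value ..., lists and objects as JSON in quotes. send_rows: Moves the arm, as the interface text tells. Its arguments: {"type":"object","properties":{"moves":{"type":"array"},"grip_force":{"type":"number"}},"required":["moves"]}

```bash
mkdir -p pics
python3 - <<'E'
from rig import *
import cv2,pickle
s=sense();print({k:s[k] for k in('clock','eef_pos','tcp_rot','contact_force','opening')})
for n in('side','top'):
    f=grab_frame(n);pickle.dump(f,open(n+'.pkl','wb'));cv2.imwrite(f'pics/{n}0.png',f['img'][:,:,::-1])
E
```

```text
{'clock': 0.0, 'eef_pos': array([188.63073384, 595.3641521 , 247.54753238]), 'tcp_rot': array([-3.14016842e+00, -1.93415763e-05,  2.83478900e+00]), 'contact_force': array([ 0.03409778, -0.2673806 , -0.58100193]), 'opening': 0.9982650039892857}
```

View pics/side0.png

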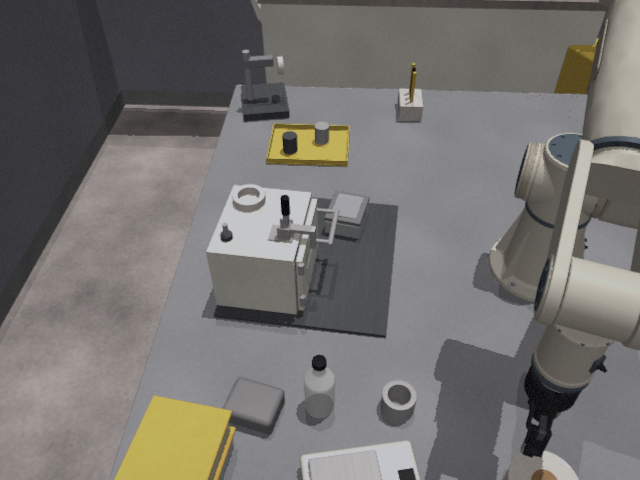

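View pics/top0.png

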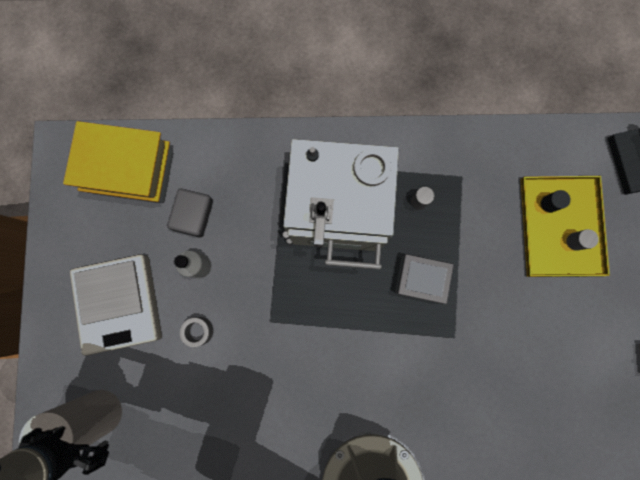

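Top view: cabinet roof spans roughly (290,140)–(398,240), plate corners are near (271,322) and (456,338), box lid is near (427,278), and slug is at (424,196). The clamp is over and the handle bar is at about (354,266). I'll enlarge this.

Run:
```python
import cv2,pickle
f=pickle.load(open('top.pkl','rb'))
c=f['img'][130:345,265:470]
cv2.imwrite('pics/top1.png',cv2.resize(c,None,fx=2.75,fy=2.75,interpolation=cv2.INTER_CUBIC)[:,:,::-1])
```

```text
(no output)
```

View pics/top1.png

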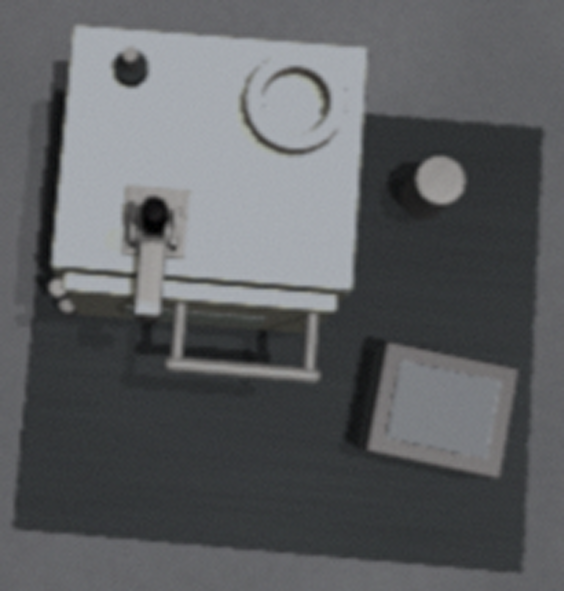

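The crop shows roof corners at (75,26), (366,47), (352,290), (54,266). Plate corners are at (14,528), (522,572), (542,128), and lid corners at (390,344), (517,369), (499,477), (367,449).

```bash
cat > h.py <<'E'
import numpy as np,cv2,pickle
from scipy.optimize import least_squares
def proj(f,P):return cv2.projectPoints(np.array(P,float).reshape(-1,1,3),f['rvec'],f['tvec'],f['mtx'],None)[0][:,0]
def place(p,L):
    x,y,a=p;L=np.array(L,float);c,s=np.cos(a),np.sin(a)
    return np.c_[x+c*L[:,0]-s*L[:,1],y+s*L[:,0]+c*L[:,1],L[:,2]]
def fit(f,L,px,p0):
    r=least_squares(lambda p:(proj(f,place(p,L))-px).ravel(),p0,x_scale=[100,100,.1]);return r.x,r.fun.reshape(-1,2)
E
cat > m.py <<'E'
from h import *
f=pickle.load(open('top.pkl','rb'))
cv=lambda c:(np.array(c,float)+.5)/2.75-.5+[265,130]
L=[[200,120,200],[200,-120,200],[0,-120,200],[0,120,200],[-220,150,12],[-220,-320,12],[200,-320,12]]
p,r=fit(f,L,cv([(75,26),(366,47),(352,290),(54,266),(14,528),(522,572),(542,128)]),[600,0,0])
print('cab',p,r.round(1).tolist())
Lb=[[50,60,72],[50,-60,72],[-50,-60,72],[-50,60,72]]
b,r=fit(f,Lb,cv([(390,344),(517,369),(499,477),(367,449)]),[500,-100,0]);print('box',b,r.round(1).tolist())
c,s=np.cos(p[2]),np.sin(p[2]);R=np.array([[c,-s],[s,c]])
print('box in cab',R.T@(b[:2]-p[:2]),b[2]-p[2])
for n,px,z in(('slug',(440,181),87),('tape',(294,104),222),('barL',(170,366),165),('barR',(320,376),165),('knob',(154,210),310)):
    q,_=fit(f,[[0,0,z],[0,0,z]],np.repeat(cv([px]),2,0),[600,0,0]);print(n,q[:2],R.T@(q[:2]-p[:2]))
g=pickle.load(open('side.pkl','rb'))
pts={'rooffl':[0,120,200],'rooffr':[0,-120,200],'pl_fl':[-220,150,12],'knob':[30,40,307],'bar':[-67,-40,165]}
print({k:proj(g,place(p,[v]))[0].round(0).tolist() for k,v in pts.items()})
for n,v in {'hinge':[-17,110,165],'bar':[-67,-40,165],'knob':[30,40,307],'knob1.6':[115,40,220],'arm':[-30,40,222]}.items():print(n,place(p,[v])[0].round(1))
E
python3 m.py
```

```text
cab [ 6.05067192e+02  7.98140388e+01 -9.11274329e-02] [[-0.6, -0.6], [0.7, -0.0], [0.2, 0.2], [-1.1, 0.1], [-0.3, 0.4], [0.5, 0.3], [0.6, -0.4]]
box [ 5.04410895e+02 -1.37272776e+02 -2.17715862e-01] [[-1.2, -1.4], [1.1, -0.3], [0.5, 0.9], [-0.5, 0.7]]
box in cab [ -80.4834553  -225.34593185] -0.12658842901202091
slug [ 706.81374811 -138.65019908] [ 121.20492916 -208.29870393]
tape [740.10187794   5.77350561] [141.21218503 -61.44498156]
barL [538.14796824 105.02411344] [-68.93571151  19.01573169]
barR [528.91129116 -16.85021251] [ -67.04333386 -103.1934596 ]
knob [638.63614076 117.43725483] [30.0058995  40.52192861]
{'rooffl': [292.0, 260.0], 'rooffr': [310.0, 191.0], 'pl_fl': [385.0, 334.0], 'knob': [284.0, 198.0], 'bar': [332.0, 225.0]}
hinge [598.1 190.9 165. ]
bar [534.7  46.1 165. ]
knob [638.6 116.9 307. ]
knob1.6 [723.2 109.2 220. ]
arm [578.8 122.4 222. ]
```

>>> send_rows --moves '[[[0.024,-0.03,0.01,0,0,0.0135,-1],[0.024,-0.03,0.01,0,0,0.0135,-1],[0.024,-0.03,0.01,0,0,0.0135,-1],[0.024,-0.03,0.01,0,0,0.0135,-1],[0.024,-0.03,0.01,0,0,0.0135,-1],[0.024,-0.03,0.01,0,0,0.0135,-1],[0.024,-0.03,0.01,0,0,0.0135,-1],[0.024,-0.03,0.01,0,0,0.0135,-1],[0.024,-0.03,0.01,0,0,0.0135,-1],[0.024,-0.03,0.01,0,0,0.0135,-1]]]'

```text
clock: 1.1
eef_pos: [429.3, 294.4, 348.5]
tcp_rot: [-3.141, -0.0, 2.97]
contact_force: [0.1, -0.4, -0.2]
opening: 0.0
grasp_force: 0.0
```

>>> send_rows --moves '[[[0.025,-0.029,0,0,0,0.0135,-1],[0.025,-0.029,0,0,0,0.0135,-1],[0.025,-0.029,0,0,0,0.0135,-1],[0.025,-0.029,0,0,0,0.0135,-1],[0.025,-0.029,0,0,0,0.0135,-1],[0.025,-0.029,0,0,0,0.0135,-1],[0,0,-0.025,0,0,0,-1],[0,0,-0.025,0,0,0,-1],[0,0,0,0,0,0,-1]]]'

```text
clock: 2.0
eef_pos: [576.8, 121.0, 294.6]
tcp_rot: [-3.14, -0.006, 3.05]
contact_force: [-0.8, 0.2, 0.1]
opening: -0.002
grasp_force: 0.0
```

>>> send_rows --moves '[[[0.02,-0.002,0,0,0,0,-1],[0.015,-0.001,0,0,0,0,-1],[0.01,-0.001,-0.002,0,0,0,-1],[0.01,-0.001,-0.003,0,0,0,-1],[0.01,-0.001,-0.004,0,0,0,-1],[0.01,-0.001,-0.004,0,0,0,-1],[0.01,-0.001,-0.005,0,0,0,-1],[0.01,-0.001,-0.006,0,0,0,-1],[0.005,0,-0.003,0,0,0,-1],[0,0,0,0,0,0,-1]]]'

```text
clock: 3.0
eef_pos: [679.2, 112.6, 270.1]
tcp_rot: [-3.141, -0.001, 3.051]
contact_force: [0.3, -0.1, -0.5]
opening: -0.001
grasp_force: 0.0
```

Run:
```python
from rig import *
import cv2
f=grab_frame('side');cv2.imwrite('pics/s2.png',cv2.resize(f['img'][120:340,180:440],None,fx=2.5,fy=2.5)[:,:,::-1])
```

```text
(no output)
```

View pics/s2.png

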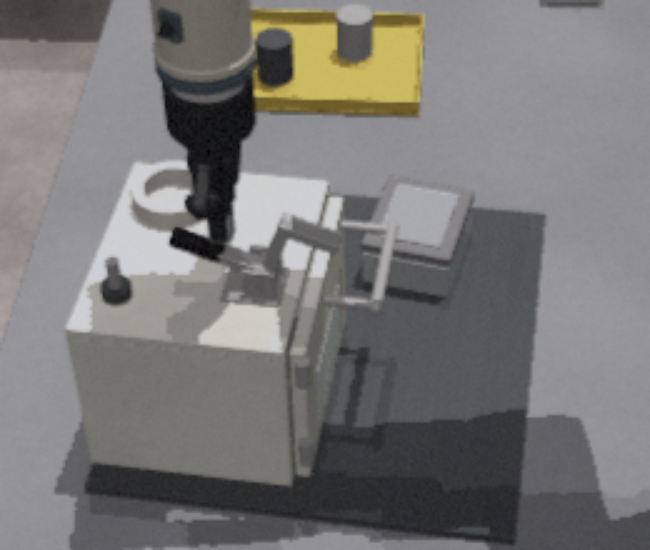

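Clamp is back: its grip lies level at crop (195,240) and the arm is upright. Next I'll hook the door handle.

>>> send_rows --moves '[[[0,0,0.03,0,0,0,-1],[0,0,0.03,0,0,0,-1],[-0.03,-0.0235,0,0,0,0,-1],[-0.03,-0.0235,0,0,0,0,-1],[-0.03,-0.0235,0,0,0,0,-1],[-0.029,-0.0235,0,0,0,0,-1],[0,0,-0.03,0,0,0,-1],[0,0,-0.04,0,0,0,-1],[0,0,-0.02,0,0,0,-1],[0,0,0,0,0,0,-1]]]'

```text
clock: 4.05
eef_pos: [557.7, 18.7, 238.9]
tcp_rot: [-3.141, -0.005, 3.051]
contact_force: [-0.3, 1.0, 0.3]
opening: -0.004
grasp_force: 0.0
```

>>> send_rows --moves '[[[0,0,-0.02,0,0,0,-1],[0,0,-0.02,0,0,0,-1],[0,0,-0.02,0,0,0,-1],[0,0,-0.016,0,0,0,-1],[0,0,0,0,0,0,-1]]]'

```text
clock: 4.55
eef_pos: [559.3, 18.9, 164.9]
tcp_rot: [-3.141, -0.002, 3.051]
contact_force: [-0.5, -0.0, 0.3]
opening: -0.0
grasp_force: 0.0
```

```bash
cat >> h.py <<'E'
CAB=np.array([605.07,79.81,-.0911])
def door(th,u,n):
    th=np.atleast_1d(th);x=-17-u*np.sin(th)-n*np.cos(th);y=110-u*np.cos(th)+n*np.sin(th)
    return place(CAB,np.c_[x,y,0*x])[:,:2]
def rows(W):print((np.diff(W,axis=0)/1000).round(4).tolist())
E
python3 - <<'E'
from h import *
from rig import sense
s=sense();print(s['qpos'].round(2))
th=np.linspace(0,1.62,19)
W=np.vstack([s['eef_pos'][:2],door(th[1:],175,33)]);rows(W);print(W[-1])
E
```

```text
[ 0.03  0.35  1.85 -0.    0.95 -1.45]
[[-0.0252, 0.0058], [-0.0147, 0.0064], [-0.014, 0.0077], [-0.0133, 0.0089], [-0.0124, 0.0101], [-0.0115, 0.0112], [-0.0104, 0.0122], [-0.0093, 0.0131], [-0.0081, 0.0138], [-0.0068, 0.0145], [-0.0055, 0.0151], [-0.0041, 0.0155], [-0.0027, 0.0158], [-0.0013, 0.016], [0.0002, 0.016], [0.0016, 0.0159], [0.0031, 0.0157], [0.0045, 0.0154]]
[429.4821093  248.04881255]
```

>>> send_rows --moves '[[[-0.013,0.003,0,0,0,-0.045,-1],[-0.013,0.003,0,0,0,-0.045,-1],[-0.0147,0.0064,0,0,0,-0.09,-1],[-0.014,0.0077,0,0,0,-0.09,-1],[-0.0133,0.0089,0,0,0,-0.09,-1],[-0.0124,0.0101,0,0,0,-0.09,-1],[-0.0115,0.0112,0,0,0,-0.09,-1],[-0.0104,0.0122,0,0,0,-0.09,-1],[-0.0093,0.0131,0,0,0,-0.09,-1],[-0.0081,0.0138,0,0,0,-0.09,-1]]]'

```text
clock: 5.55
eef_pos: [440.9, 108.9, 167.4]
tcp_rot: [3.139, 0.001, 2.237]
contact_force: [0.5, -0.5, 0.6]
opening: -0.002
grasp_force: 0.4
```

>>> send_rows --moves '[[[-0.0068,0.0145,0,0,0,-0.09,-1],[-0.0055,0.0151,0,0,0,-0.09,-1],[-0.0041,0.0155,0,0,0,-0.09,-1],[-0.0027,0.0158,0,0,0,-0.09,-1],[-0.0013,0.016,0,0,0,-0.09,-1],[0.0002,0.016,0,0,0,-0.09,-1],[0.0016,0.0159,0,0,0,-0.09,-1],[0.0031,0.0157,0,0,0,-0.09,-1],[0.0045,0.0154,0,0,0,-0.09,-1],[0,0,0,0,0,0,-1]]]'

```text
clock: 6.55
eef_pos: [430.7, 250.2, 167.3]
tcp_rot: [3.139, -0.003, 1.431]
contact_force: [-0.0, 0.2, 0.2]
opening: -0.002
grasp_force: 0.0
```

Run:
```python
from rig import *
import cv2,pickle
f=grab_frame('top');pickle.dump(f,open('top2.pkl','wb'));cv2.imwrite('pics/t2.png',cv2.resize(f['img'][130:345,260:470],None,fx=2.75,fy=2.75)[:,:,::-1])
```

```text
(no output)
```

View pics/t2.png

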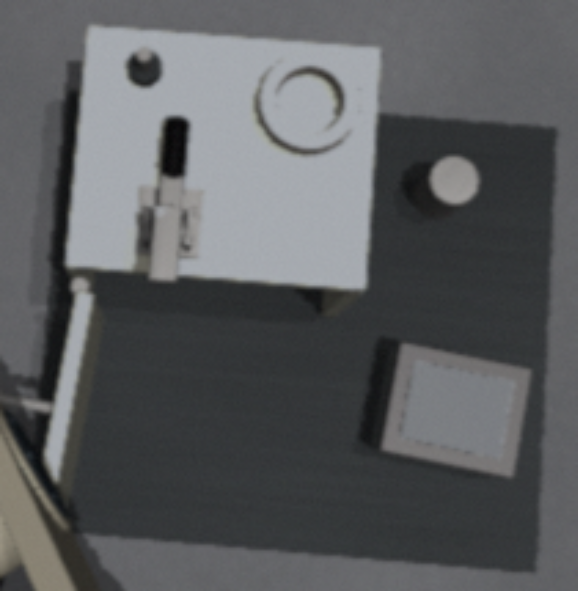

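Door is fully open, its panel running from (80,285) to (55,470). The box hasn't moved. Next I'll go to the box's right side.

>>> send_rows --moves '[[[0,0,0.03,0,0,0,-1],[0,0,0.03,0,0,0,-1],[0,0,0.02,0,0,0,-1],[0.005,-0.04,0,0,0,0.007,0.2],[0.005,-0.04,0,0,0,0.007,0.2],[0.005,-0.04,0,0,0,0.007,0.2],[0.005,-0.04,0,0,0,0.007,0.2],[0.005,-0.04,0,0,0,0.007,0.2],[0.005,-0.04,0,0,0,0.007,0.2],[0.005,-0.04,0,0,0,0.007,0.2]]]'

```text
clock: 7.6
eef_pos: [463.6, -34.1, 246.3]
tcp_rot: [3.14, 0.0, 1.483]
contact_force: [1.4, 0.0, 0.0]
opening: 0.601
grasp_force: 0.0
```

>>> send_rows --moves '[[[0.005,-0.04,0,0,0,0,0.2],[0.005,-0.04,0,0,0,0,0.2],[0.005,-0.04,0,0,0,0,0.2],[0.005,-0.04,0,0,0,0,0.2],[0.007,-0.037,0,0,0,0,0.2],[0,0,-0.04,0,0,0,0.2],[0,0,-0.04,0,0,0,0.2],[0,0,-0.04,0,0,0,0.2],[0,0,-0.03,0,0,0,0.2],[0,0,0,0,0,0,0.2]]]'

```text
clock: 8.6
eef_pos: [488.0, -228.2, 92.6]
tcp_rot: [-3.135, -0.002, 1.482]
contact_force: [-0.3, 0.5, 0.4]
opening: 0.602
grasp_force: 0.0
```

>>> send_rows --moves '[[[0.004,0,-0.03,0,0,0,0.2],[0,0,-0.02,0,0,0,0.2],[0,0,-0.007,0,0,0,0.2],[0,0,0,0,0,0,0.2],[0.001,0.008,0,0,0,0,0.2],[0.001,0.01,0,0,0,0,0.2],[0.001,0.01,0,0,0,0,0.2],[0.001,0.012,0,0,0,0,0.2],[0.001,0.015,0,0,0,0,0.2],[0.0015,0.015,0,0,0,0,0.2]]]'

```text
clock: 9.6
eef_pos: [501.6, -157.7, 38.5]
tcp_rot: [3.142, 0.0, 1.48]
contact_force: [0.1, -4.2, 2.1]
opening: 0.601
grasp_force: 0.0
```

>>> send_rows --moves '[[[0.0018,0.02,0,0,0,0,0.2],[0.0018,0.02,0,0,0,0,0.2],[0.0018,0.02,0,0,0,0,0.2],[0.0018,0.02,0,0,0,0,0.2],[0.0018,0.02,0,0,0,0,0.2],[0.0018,0.02,0,0,0,0,0.2],[0.0018,0.02,0,0,0,0,0.2],[0.0015,0.016,0,0,0,0,0.2],[0.001,0.012,0,0,0,0,0.2],[0.0007,0.008,0,0,0,0,0.2]]]'

```text
clock: 10.6
eef_pos: [516.8, 18.4, 38.2]
tcp_rot: [-3.141, 0.0, 1.481]
contact_force: [-0.3, -4.7, 2.2]
opening: 0.601
grasp_force: 0.0
```

Run:
```python
from rig import *
import cv2,pickle
f=grab_frame('top');pickle.dump(f,open('top3.pkl','wb'));cv2.imwrite('pics/t3.png',cv2.resize(f['img'][130:345,260:470],None,fx=2.75,fy=2.75)[:,:,::-1])
s=sense();print(s['eef_pos'],s['contact_force'])
```

```text
[517.06203756  19.00636177  38.18068967] [ 0.24233062  0.93064926 -0.09929682]
```

View pics/t3.png

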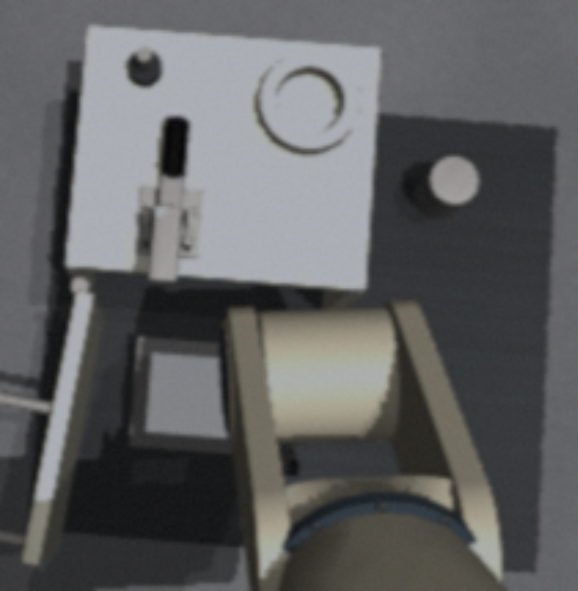

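Box's left lid edge shows at crop (138,338)–(132,443), aligned with the cabinet and in front of the doorway.

Run:
```python
from h import *
f=pickle.load(open('top3.pkl','rb'))
cv=lambda c:(np.array(c,float)+.5)/2.75-.5+[260,130]
for px in((138,338),(132,443)):
    q,_=fit(f,[[0,0,72],[0,0,72]],np.repeat(cv([px]),2,0),[600,0,0])
    d=q[:2]-CAB[:2];c,s=np.cos(CAB[2]),np.sin(CAB[2]);print(c*d[0]+s*d[1],-s*d[0]+c*d[1])
```

```text
-40.42684354947286 60.832933274259375
-133.6833375799377 58.28992009974663
```

>>> send_rows --moves '[[[-0.001,-0.012,0,0,0,0,0.2],[-0.001,-0.013,0,0,0,0,0.2],[0,0,0.03,0,0,0,0.2],[0,0,0.04,0,0,0,0.2],[0,0,0.04,0,0,0,0.2],[-0.01,0.01,0.01,0,0,0.14,0.2],[-0.01,0.01,0,0,0,0.14,0.2],[-0.01,0.01,0,0,0,0.14,0.2],[-0.01,0.01,0,0,0,0.14,0.2],[-0.01,0.01,0,0,0,0.14,0.2]]]'

```text
clock: 11.65
eef_pos: [464.8, 40.9, 158.3]
tcp_rot: [-3.141, -0.0, 2.184]
contact_force: [0.3, 0.2, -0.0]
opening: 0.6
grasp_force: 0.0
```

>>> send_rows --moves '[[[-0.01,0.01,0,0,0,0.14,0.2],[-0.01,0.01,0,0,0,0.14,0.2],[-0.01,0.01,0,0,0,0.14,0.2],[-0.007,0.01,0,0,0,0.14,0.2],[-0.005,0.01,0,0,0,0.14,0.2],[0,0.003,0,0,0,0.14,0.2],[0,0,-0.01,0,0,0.03,0.2],[0,0,0,0,0,0,0.2]]]'

```text
clock: 12.45
eef_pos: [422.7, 94.0, 147.1]
tcp_rot: [-3.141, -0.002, 3.046]
contact_force: [-1.2, 0.8, 0.9]
opening: 0.604
grasp_force: 0.0
```

>>> send_rows --moves '[[[0,0.003,-0.04,0,0,0,0.2],[0,0,-0.04,0,0,0,0.2],[0,0,-0.02,0,0,0,0.2],[0,0,-0.01,0,0,0,0.2],[0.01,-0.001,0,0,0,0,0.2],[0.01,-0.001,0,0,0,0,0.2],[0.01,-0.001,0,0,0,0,0.2],[0.01,-0.001,0,0,0,0,0.2],[0.01,-0.001,0,0,0,0,0.2],[0.01,-0.001,0,0,0,0,0.2]]]'

```text
clock: 13.45
eef_pos: [483.9, 92.0, 38.6]
tcp_rot: [-3.142, -0.0, 3.05]
contact_force: [-5.1, 0.7, 2.5]
opening: 0.599
grasp_force: 0.0
```

>>> send_rows --moves '[[[0.01,-0.001,0,0,0,0,0.2],[0.015,-0.0013,0,0,0,0,0.2],[0.015,-0.0013,0,0,0,0,0.2],[0.012,-0.001,0,0,0,0,0.2],[0.008,-0.001,0,0,0,0,0.2],[-0.01,0.001,0,0,0,0,0.2],[-0.02,0.002,0,0,0,0,0.2],[-0.01,0.001,0.01,0,0,0,0.2],[0,0,0.01,0,0,0,0.2],[0,0,0,0,0,0,0.2]]]'

```text
clock: 14.45
eef_pos: [504.9, 90.9, 60.4]
tcp_rot: [3.141, 0.004, 3.05]
contact_force: [-0.3, 0.3, -0.1]
opening: 0.601
grasp_force: 0.0
```

>>> send_rows --moves '[[[0,0,0,-0.012,-0.13,0,0.2],[0,0,0,-0.012,-0.13,0,0.2],[0,0,0,-0.012,-0.13,0,0.2],[0,0,0,-0.012,-0.13,0,0.2],[0,0,0,-0.012,-0.13,0,0.2],[0,0,0,-0.012,-0.13,0,0.2],[0,0,0,0,0,0,0.2]]]'

```text
clock: 15.15
eef_pos: [512.0, 74.9, 73.0]
tcp_rot: [-3.083, 0.446, 3.043]
contact_force: [-0.1, 0.6, 0.2]
opening: 0.598
grasp_force: 0.0
```

Run:
```python
from rig import *
import cv2
s=sense();print(s['eef_pos'],s['tcp_rot'],s['qpos'].round(2))
f=grab_frame('side');cv2.imwrite('pics/s4.png',cv2.resize(f['img'][100:340,180:500],None,fx=2.5,fy=2.5)[:,:,::-1])
```

```text
[512.03638502  74.8949456   72.95166811] [-3.08296441  0.44640841  3.04340548] [ 0.28  0.36  2.27 -1.1   0.24 -0.14]
```

View pics/s4.png

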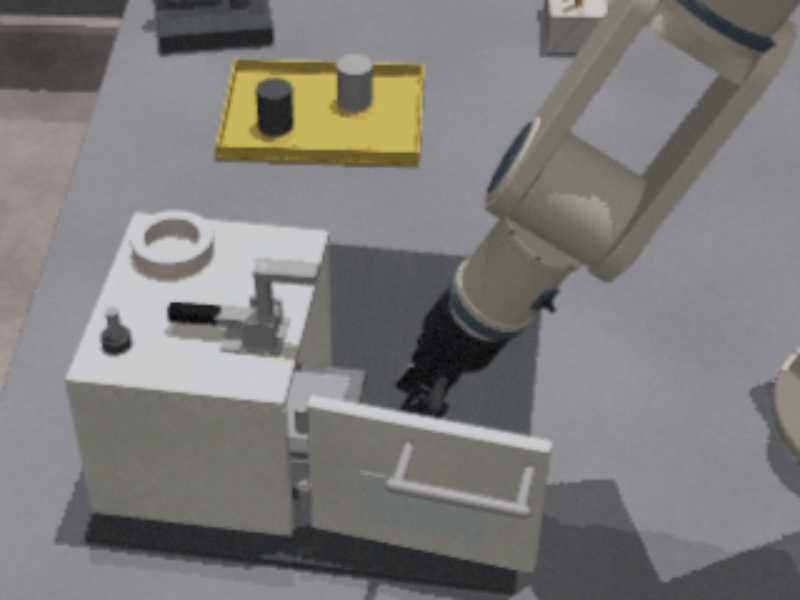

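The tilt stalled because joint 5 neared its limit, so the tool is only about 0.45 rad from vertical. The box sits half in the doorway, unmoved. I'll advance at this tilt and add more as the reach grows.

>>> send_rows --moves '[[[0.004,0.008,-0.01,0.012,0.04,0,0.2],[0.004,0.008,-0.01,0.01,0,0,0.2],[0.004,0,-0.01,0.005,0,0,0.2],[0.003,0,-0.005,0,0,0,0.2],[0,0,0,0,0,0,0.2]]]'

```text
clock: 15.7
eef_pos: [526.8, 90.5, 36.4]
tcp_rot: [-3.108, 0.4, 3.032]
contact_force: [0.1, 0.1, -0.3]
opening: 0.602
grasp_force: 0.0
```

```bash
cat > st.py <<'E'
from h import *
from rig import sense
from scipy.spatial.transform import Rotation as R
s=sense();d=s['eef_pos'][:2]-CAB[:2];c,n=np.cos(CAB[2]),np.sin(CAB[2])
r=R.from_euler('xyz',s['tcp_rot']);C=R.from_euler('z',CAB[2])
t=np.arccos(-r.as_matrix()[2,2]);M=(C.inv()*r).as_matrix()
print('cab',round(c*d[0]+n*d[1],1),round(-n*d[0]+c*d[1],1),round(s['eef_pos'][2],1),'z',M[:,2].round(3),'y',M[:,1].round(3),'q',s['qpos'].round(2),'F',s['contact_force'].round(1))
def want(phi):
    T=C*R.from_matrix(np.array([[-np.cos(phi),0,np.sin(phi)],[0,1,0],[-np.sin(phi),0,-np.cos(phi)]]))
    return (T*r.inv()).as_rotvec().round(3)
for p in(.35,.45,.6,.785):print(p,want(p))
E
python3 st.py
```

```text
cab -78.9 3.5 36.4 z [ 0.388 -0.041 -0.921] y [ 0.031  0.999 -0.031] q [ 0.28  0.45  2.22 -1.05  0.21 -0.17] F [ 0.1  0.1 -0.3]
0.35 [0.036 0.046 0.031]
0.45 [ 0.026 -0.053  0.032]
0.6 [ 0.01  -0.202  0.034]
0.785 [-0.01  -0.386  0.037]
```

>>> send_rows --moves '[[[0.003,0,0,0.018,0.023,0.015,0.2],[0.003,-0.001,0,0.018,0.023,0.015,0.2],[0.008,-0.002,0,0,0,0,0.2],[0.01,-0.001,0,0,0,0,0.2],[0.01,-0.001,0,0,0,0,0.2],[0.01,-0.001,0,0,0,0,0.2],[0.01,-0.001,0,0,0,0,0.2],[0.006,-0.001,0,0,0,0,0.2],[0,0,0,0,0,0,0.2]]]'

```text
clock: 16.6
eef_pos: [585.8, 82.4, 37.1]
tcp_rot: [-3.136, 0.358, 3.047]
contact_force: [-0.2, -0.2, -0.3]
opening: 0.601
grasp_force: 0.0
```

```bash
python3 st.py
```

```text
cab -19.4 0.8 37.1 z [ 0.351 -0.007 -0.936] y [ 0.006  1.    -0.005] q [ 0.2   0.5   2.09 -0.47  0.24 -0.84] F [-0.2 -0.2 -0.3]
0.35 [0.006 0.008 0.006]
0.45 [-0.003 -0.092  0.006]
0.6 [-0.017 -0.241  0.006]
0.785 [-0.035 -0.425  0.007]
```

>>> send_rows --moves '[[[0.003,0,0,-0.001,-0.03,0,0.2],[0.006,-0.001,0,-0.001,-0.03,0,0.2],[0.006,-0.001,0,-0.001,-0.03,0,0.2],[0.006,0,0,-0.001,-0.03,0,0.2],[0.006,-0.001,0,0,0,0,0.2],[0,0,0,0,0,0,0.2]]]'

```text
clock: 17.2
eef_pos: [610.5, 79.0, 36.7]
tcp_rot: [-3.141, 0.47, 3.045]
contact_force: [-0.5, 0.8, -0.5]
opening: 0.595
grasp_force: 0.2
```

```bash
python3 st.py
```

```text
cab 5.5 -0.3 36.7 z [ 0.453 -0.003 -0.891] y [ 0.006  1.    -0.   ] q [ 0.2   0.52  2.11 -1.16  0.14 -0.15] F [-0.5  0.8 -0.5]
0.35 [0.011 0.12  0.006]
0.45 [0.002 0.02  0.006]
0.6 [-0.012 -0.129  0.006]
0.785 [-0.029 -0.313  0.006]
```

>>> send_rows --moves '[[[0.004,0,0,0,0.01,0,0.2],[0.003,0,0,0,0.01,0,0.2],[0,0,0,0,0,0,0.2]]]'

```text
clock: 17.5
eef_pos: [617.7, 79.0, 37.0]
tcp_rot: [-3.14, 0.451, 3.044]
contact_force: [-2.1, -0.2, -1.3]
opening: 0.598
grasp_force: 0.5
```

>>> send_rows --moves '[[[-0.01,0.001,0,0,0.03,0,0.2],[-0.03,0.003,0,0,0.03,0,0.2],[-0.04,0.004,0,0,0.03,0,0.2],[-0.04,0.004,0,0,0.03,0,0.2],[-0.04,0.004,0,0,0.03,0,0.2],[-0.03,0.003,0.03,0,0.03,0,-1],[0,0,0.04,0,0.03,0,-1],[0,0,0,0,0,0,-1]]]'

```text
clock: 18.3
eef_pos: [430.4, 99.3, 111.4]
tcp_rot: [-3.122, 0.249, 3.051]
contact_force: [2.0, -1.0, 1.2]
opening: 0.094
grasp_force: 0.0
```

```bash
python3 st.py
python3 - <<'E'
from rig import *
import cv2
f=grab_frame('side');cv2.imwrite('pics/s5.png',cv2.resize(f['img'][170:340,200:420],None,fx=3,fy=3)[:,:,::-1])
E
```

```text
cab -175.8 3.5 111.4 z [ 0.247 -0.019 -0.969] y [ 0.004  1.    -0.019] q [ 0.31  0.19  2.28 -0.26  0.46 -0.95] F [ 2.  -1.   1.2]
0.35 [ 0.009 -0.102  0.005]
0.45 [-0.    -0.202  0.006]
0.6 [-0.014 -0.351  0.007]
0.785 [-0.032 -0.535  0.009]
```

View pics/s5.png

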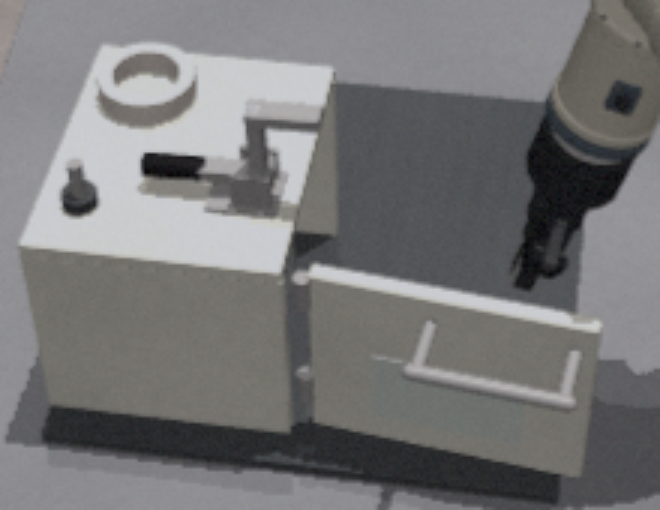

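Run:
```python
from h import *
from rig import *
from scipy.spatial.transform import Rotation as R
import pickle
s=sense();f=grab_frame('wrist');pickle.dump((s,f),open('w.pkl','wb'))
T=np.eye(4);T[:3,:3]=R.from_euler('xyz',s['tcp_rot']).as_matrix();T[:3,3]=s['eef_pos']
W=np.linalg.inv(T@f['T_tool_cam'])
L=[[26,60,14],[26,-60,14],[26,60,72],[26,-60,72],[5,60,72],[-20,0,12],[0,-120,12],[0,120,12]]
P=place(CAB,L);q=(W[:3,:3]@P.T+W[:3,3:]).T;u=q@f['mtx'].T;print((u[:,:2]/u[:,2:]).round(0).tolist(),q[:,2].round())
cv2.imwrite('pics/w1.png',f['img'][:,:,::-1])
```

```text
[[387.0, 422.0], [251.0, 420.0], [398.0, 494.0], [237.0, 491.0], [401.0, 479.0], [319.0, 384.0], [179.0, 398.0], [460.0, 402.0]] [323. 325. 272. 275. 262. 302. 315. 310.]
```

View pics/w1.png

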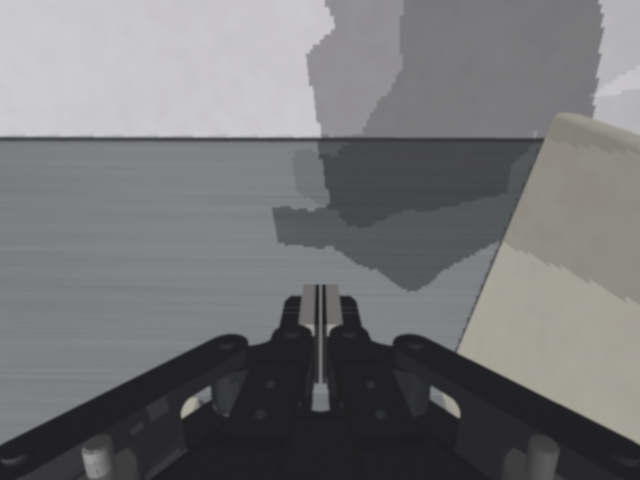

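The wrist view doesn't show the box because the gripper hides it; the measured push (rear face at about x 26, centre about 76) leaves 20 mm of margin. Next is closing the door.

```bash
python3 st.py | head -1
python3 - <<'E'
import sys;sys.argv=['']
from st import *
print('turn',want(0))
A=door(1.62,175,95)[0];print('approach',A,(A-s['eef_pos'][:2]).round(0))
th=np.linspace(1.62,-.03,20);h=11*np.abs(np.cos(th))+14.5*np.abs(np.sin(th))
W=np.vstack([A]+[door(t,175,56+k) for t,k in zip(th,h)]);rows(W);print(W[-1])
E
```

```text
cab -176.9 2.2 108.2 z [ 0.244 -0.022 -0.969] y [ 0.005  1.    -0.021] q [ 0.31  0.2   2.28 -0.27  0.45 -0.94] F [-0.4 -0.5  0.1]
cab -176.9 2.2 108.2 z [ 0.244 -0.022 -0.969] y [ 0.005  1.    -0.021] q [ 0.31  0.2   2.28 -0.27  0.45 -0.94] F [-0.4 -0.5  0.1]
0.35 [ 0.012 -0.105  0.006]
0.45 [ 0.002 -0.204  0.007]
0.6 [-0.012 -0.354  0.009]
0.785 [-0.029 -0.538  0.01 ]
turn [0.044 0.244 0.002]
approach [438.15242554 309.4395742 ] [  9. 211.]
[[-0.0034, -0.0237], [-0.0076, -0.0146], [-0.0063, -0.0143], [-0.0051, -0.0149], [-0.0039, -0.0154], [-0.0025, -0.0158], [-0.0011, -0.0161], [0.0003, -0.0163], [0.0018, -0.0163], [0.0033, -0.0162], [0.0048, -0.016], [0.0062, -0.0156], [0.0077, -0.0151], [0.0091, -0.0144], [0.0104, -0.0135], [0.0117, -0.0126], [0.0129, -0.0115], [0.014, -0.0103], [0.0149, -0.0089], [0.0149, -0.0075]]
[520.15763172  20.34438115]
```

>>> send_rows --moves '[[[0,0,0.04,0.011,0.06,0,-1],[0,0,0.04,0.011,0.06,0,-1],[0,0,0.04,0.011,0.06,0,-1],[0,0,0.03,0.011,0.06,0,-1],[0.002,0.035,0,0,0,0,-1],[0.002,0.035,0,0,0,0,-1],[0.002,0.035,0,0,0,0,-1],[0.001,0.035,0,0,0,0,-1],[0.001,0.035,0,0,0,0,-1],[0.001,0.035,0,0,0,0,-1]]]'

```text
clock: 19.4
eef_pos: [437.0, 308.3, 254.8]
tcp_rot: [-3.137, -0.0, 3.047]
contact_force: [0.9, 0.2, -0.5]
opening: -0.0
grasp_force: 0.0
```

>>> send_rows --moves '[[[0,0,0,0,0,0,-1],[0,0,-0.03,0,0,0,-1],[0,0,-0.04,0,0,0,-1],[0,0,-0.03,0,0,0,-1],[0,0,0,0,0,0,-1]]]'

```text
clock: 19.9
eef_pos: [434.2, 304.8, 151.9]
tcp_rot: [-3.133, -0.007, 3.048]
contact_force: [-0.5, -0.8, 0.3]
opening: 0.003
grasp_force: 0.0
```

```bash
python3 st.py | head -1
python3 - <<'E'
from rig import *
print(sense()['eef_pos'])
E
```

```text
cab -190.6 208.5 151.9 z [-0.007 -0.008 -1.   ] y [ 0.002  1.    -0.008] q [ 0.61  0.33  1.91 -0.    0.91 -0.87] F [-0.5 -0.8  0.3]
[434.24058441 304.77593486 151.89829381]
```

>>> send_rows --moves '[[[0.0005,-0.01,0.003,0,0,0,-1],[0,-0.009,0.003,0,0,0,-1],[-0.0076,-0.0146,0,0,0,0,-1],[-0.0063,-0.0143,0,0,0,0,-1],[-0.0051,-0.0149,0,0,0,0,-1],[-0.0039,-0.0154,0,0,0,0,-1],[-0.0025,-0.0158,0,0,0,0,-1],[-0.0011,-0.0161,0,0,0,0,-1],[0.0003,-0.0163,0,0,0,0,-1],[0.0018,-0.0163,0,0,0,0,-1]]]'

```text
clock: 20.9
eef_pos: [412.3, 163.8, 162.9]
tcp_rot: [-3.14, -0.001, 3.049]
contact_force: [0.2, 1.0, 0.2]
opening: -0.0
grasp_force: 0.3
```

Run:
```python
import sys
from h import *
from rig import sense
s=sense();print(s['eef_pos'],s['contact_force'])
th0=1.62-8*1.65/19;W=door(th0,175,56+11*np.cos(th0)+14.5*np.sin(th0))[0];print(th0,W)
```

```text
[412.28426046 163.76588829 162.87438278] [0.16145171 0.97522589 0.16959192]
0.925263157894737 [410.29928773 161.85456729]
```

On track with light contact. I'll continue closing.

>>> send_rows --moves '[[[0.0033,-0.0162,0,0,0,0,-1],[0.0048,-0.016,0,0,0,0,-1],[0.0062,-0.0156,0,0,0,0,-1],[0.0077,-0.0151,0,0,0,0,-1],[0.0091,-0.0144,0,0,0,0,-1],[0.0104,-0.0135,0,0,0,0,-1],[0.0117,-0.0126,0,0,0,0,-1],[0.0129,-0.0115,0,0,0,0,-1],[0.013,-0.01,0,0,0,0,-1],[0,0,0,0,0,0,-1]]]'

```text
clock: 21.9
eef_pos: [493.6, 39.1, 163.0]
tcp_rot: [-3.141, 0.0, 3.048]
contact_force: [0.8, 0.8, 0.4]
opening: -0.003
grasp_force: 0.0
```

>>> send_rows --moves '[[[0.006,-0.004,0,0,0,0,-1],[0.006,-0.003,0,0,0,0,-1],[0.005,-0.001,0,0,0,0,-1],[0.003,0,0,0,0,0,-1],[0,0,0,0,0,0,-1]]]'

```text
clock: 22.4
eef_pos: [512.2, 32.6, 162.9]
tcp_rot: [-3.141, -0.001, 3.05]
contact_force: [0.2, 0.6, -0.1]
opening: 0.002
grasp_force: 0.0
```

```bash
python3 st.py | head -1
```

```text
cab -88.1 -55.5 162.9 z [-0.001 -0.001 -1.   ] y [ 0.001  1.    -0.001] q [ 0.06  0.29  1.95 -0.    0.91 -1.42] F [ 0.2  0.6 -0.1]
```

>>> send_rows --moves '[[[0.002,0,0,0,0,0,-1],[0.002,0,0,0,0,0,-1],[0.001,0,0,0,0,0,-1],[0.001,0,0,0,0,0,-1],[0,0,0,0,0,0,-1]]]'

```text
clock: 22.9
eef_pos: [517.2, 32.4, 162.8]
tcp_rot: [-3.141, -0.003, 3.049]
contact_force: [-3.8, -0.0, 2.6]
opening: 0.002
grasp_force: 2.1
```

>>> send_rows --moves '[[[0.001,0,0,0,0,0,-1],[0.001,0,0,0,0,0,-1],[0,0,0,0,0,0,-1]]]'

```text
clock: 23.2
eef_pos: [517.4, 32.3, 162.7]
tcp_rot: [-3.14, -0.006, 3.049]
contact_force: [-11.4, 0.4, 9.8]
opening: 0.004
grasp_force: 6.0
```

>>> send_rows --moves '[[[-0.01,0.001,0,0,0,0,-1],[-0.02,0.002,0,0,0,0,-1],[0,0,0.04,0,0,0,-1],[0,0,0.045,0,0,0,-1],[0,0,0.045,0,0,0,-1],[0,0,0.045,0,0,0,-1],[0,0,0.015,0,0,0,-1],[0.031,0.0132,0,0,0,0,-1],[0.031,0.0132,0,0,0,0,-1],[0.031,0.0132,0,0,0,0,-1]]]'

```text
clock: 24.2
eef_pos: [584.1, 75.4, 353.4]
tcp_rot: [-3.141, 0.001, 3.049]
contact_force: [-0.5, -0.6, 0.5]
opening: -0.003
grasp_force: 0.0
```

>>> send_rows --moves '[[[0.031,0.0132,0,0,0,0,-1],[0.031,0.0132,0,0,0,0,-1],[0.031,0.0132,0,0,0,0,-1],[0,0,0,0,0,0,-1]]]'

```text
clock: 24.6
eef_pos: [678.6, 116.0, 351.6]
tcp_rot: [-3.141, 0.0, 3.05]
contact_force: [0.3, 0.0, 0.0]
opening: 0.0
grasp_force: 0.0
```

```bash
python3 st.py | head -1
```

```text
cab 69.9 42.7 351.6 z [ 0. -0. -1.] y [ 0.  1. -0.] q [ 0.17  0.38  1.36 -0.    1.4  -1.31] F [0.3 0.  0. ]
```

>>> send_rows --moves '[[[0,-0.002,-0.03,0,0,0,-1],[0,0,-0.03,0,0,0,-1],[0,0,-0.014,0,0,0,-1],[-0.012,0.001,0,0,0,0,-1],[-0.01,0.001,0,0,0,0,-1],[-0.01,0.001,-0.002,0,0,0,-1],[-0.01,0.001,-0.002,0,0,0,-1],[-0.01,0.001,-0.002,0,0,0,-1],[-0.01,0.001,-0.002,0,0,0,-1],[-0.01,0.001,-0.002,0,0,0,-1]]]'

```text
clock: 25.6
eef_pos: [602.6, 119.7, 268.7]
tcp_rot: [-3.141, -0.002, 3.049]
contact_force: [-0.1, -0.0, 0.0]
opening: -0.001
grasp_force: 0.0
```

>>> send_rows --moves '[[[-0.005,0,0,0,0,0,-1],[0,0,0,0,0,0,-1],[0,0,0,0,0,0,-1]]]'

```text
clock: 25.9
eef_pos: [599.0, 119.6, 269.0]
tcp_rot: [-3.141, -0.001, 3.049]
contact_force: [-0.4, 0.8, -0.9]
opening: 0.001
grasp_force: 0.0
```

```bash
python3 st.py | head -1;python3 - <<'E'
from rig import *
import cv2
f=grab_frame('side');cv2.imwrite('pics/s6.png',cv2.resize(f['img'][120:330,190:410],None,fx=2.8,fy=2.8)[:,:,::-1])
E
```

```text
cab -9.7 39.0 269.0 z [-0.001 -0.001 -1.   ] y [ 0.001  1.    -0.001] q [ 0.19  0.31  1.64 -0.    1.19 -1.28] F [-0.4  0.8 -0.9]
```

View pics/s6.png

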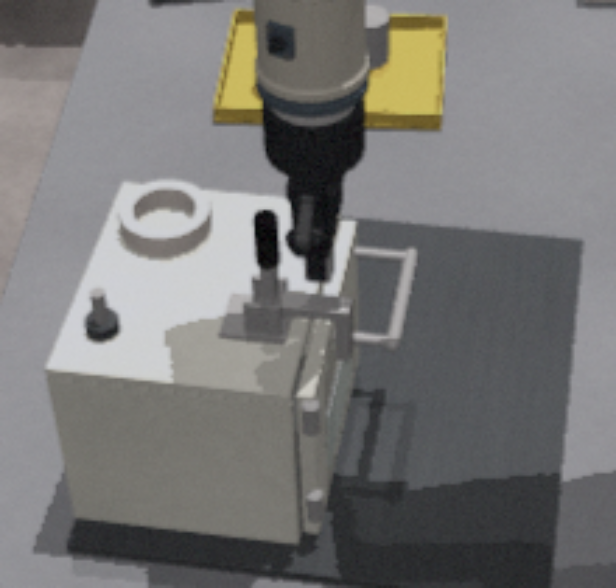

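The clamp fell over: the arm is level at crop (310,305) and the handle upright at (265,235). I'll press the arm down lightly to seat it, then leave.

>>> send_rows --moves '[[[-0.006,0,-0.014,0,0,0,-1],[0,0,-0.006,0,0,0,-1],[0,0,-0.003,0,0,0,-1],[0,0,-0.002,0,0,0,-1],[0,0,-0.001,0,0,0,-1],[0,0,0,0,0,0,-1]]]'

```text
clock: 26.55
eef_pos: [592.8, 119.4, 244.9]
tcp_rot: [-3.141, -0.001, 3.049]
contact_force: [-8.9, -1.1, 15.6]
opening: 0.003
grasp_force: 7.9
```

>>> send_rows --moves '[[[0,0,0.02,0,0,0,-1],[-0.01,0,0.04,0,0,0,-1],[-0.03,0,0.04,0,0,0,-1],[-0.04,0,0.03,0,0,0,-1],[-0.04,0,0,0,0,0,-1],[0,0,0,0,0,0,-1],[0,0,0,0,0,0,-1],[0,0,0,0,0,0,-1]]]'

```text
clock: 27.35
eef_pos: [473.8, 119.6, 372.9]
tcp_rot: [-3.141, -0.001, 3.049]
contact_force: [-0.6, -0.5, -0.4]
opening: 0.003
grasp_force: 0.0
```

Run:
```python
from rig import *
s=sense();print(s['eef_pos'],s['contact_force'],s['qvel'].round(3))
print(sign_off())
```

```text
[473.75449145 119.6019278  372.90811902] [-0.55268699 -0.45387446 -0.43957279] [-0.003  0.016 -0.004  0.     0.004  0.001]
the job is handed in; nothing more can be done
None
```

I handed the job in at about 27 s: the door is closed, the clamp is seated over it, and the arm is clear; the box should be about 76 mm inside, but that comes from the measured push because the camera couldn't see it, and the hand-in returned no verdict.

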